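# Couple the test gauge to the studio's air outlet

### The job

Put the test gauge on the bench air station so the line pressure can be read: first draw the coupler's spring sleeve back towards the metal block until it stays back by itself, then push the gauge's grooved plug straight into the coupler, dial up, until it is fully home and the sleeve springs forward and locks it, and let go. Leave the other things on the bench where they are.

Things in the scene. Friction and masses are not known exactly. Their poses are not given: they have to be found in the camera images.
- station: The bench air station, fixed: a metal block 60 x 85 mm, 104 mm high, on a dark base plate 170 mm wide, near the middle of the bench, turned up to 0.3 rad. Origin under the block's centre, z up, x level from the coupler's mouth towards the block: the direction of drawing the sleeve back and of pushing the plug in. The mouth's plane is 70 mm before the block's face, its axis 80 mm above the bench.
- mouth (a point): Centre of the coupler's open mouth, axes as station (x points level INTO the hole). The steel barrel is 37 mm in diameter; its hole funnels from 28 to 21.8 mm in diameter over the first 5 mm. A sprung brass valve disc inside and catches give way to a plug pushed with 5 to 15 N once the sleeve is back. While the sleeve is forward, steel catches stop a plug about 16 mm deep.
- sleeve_mid (a point): Centre, on the axis and half-way along, of the coupler's dark ribbed steel sleeve: a ring 42 mm in diameter, 34 mm long, round the barrel, with a 48 mm lip 5 mm wide at its front edge. It moves with the sleeve; axes as station; 20 mm behind the mouth's plane when forward. It can be gripped across from above.
- sleeve (a joint): Sleeve travel, m: 0 = forward (start), 0.014 = back stop. Its spring resists with 3 N, 6 N at the stop. Drawn 12.5 mm or more with the coupler empty it latches: let go, it comes forward a little and stays at about 9 to 10 mm. A plug pushed 26 to 28 mm deep into the latched coupler trips it: it springs forward to 0 to 2 mm and the catches hold the plug's groove.
- gauge_mid (a point): The test gauge, loose, 0.15 to 0.27 kg, left or right of the station: centre of its plain metal block (44 mm along x, 30 mm along y, 42 mm high), to be gripped across y; 22 mm above its underside, on the plug's axis. x points along the plug, z up. Behind the block (-x) is a round black dial case, 52 mm in diameter, 36 mm high, centred 46 mm from this point, white dial on top.
- gauge_tip (a point): Centre of the flat end of the gauge's steel plug, 62.5 mm ahead (+x) of gauge_mid, same axes. The plug is 20 mm in diameter and 28.5 mm long, with a groove 6 to 13 mm behind the tip and 1.5 mm chamfers; behind it is a brass collar, 31 mm in diameter, 12 mm long. Fully home the collar meets the rim of the mouth, tip 28 mm deep; locked it may back out 2 mm and droop slightly.
- oiler_mid (a point): A bystander, loose: an oiler with a block like the gauge's (44 x 30 x 42 mm) but with an amber glass cup on top (34 mm in diameter, to 72 mm high), short brass stubs and no dial or grooved plug. Its place and the gauge's are swapped at random. The point is 22 mm above its underside.
- jar: A bystander, loose: a closed jar 70 mm in diameter, 85 mm high, to the left of the station; origin at its underside.
- tin: A bystander, loose: an open steel tin 80 mm in diameter, 75 mm high, to the right of the station; origin at its underside.
- stick: A bystander, loose: a flat wooden modelling tool, 160 x 18 mm, 9 mm thick, lying in front of the station near the robot; origin at the middle of its underside.
Things that resemble listed ones, but are neither listed nor needed, are in the scene too. Of the things that look like the part that bears gauge_mid, the largest one is meant.

How it is judged (in metres and radians):
On the way, in this order (a step that is already met when the one before it is completed fails the run):
1. the sleeve has been drawn back and stays back by itself, nothing holding it and the coupler still empty (value of joint sleeve above 0.007 m and contact force between station and the fingers below 0.3 N and distance between gauge_tip and mouth above 0.03 m), for 0.3 s.
2. the plug is home in the coupler and the sleeve has sprung forward over it (value of joint sleeve below 0.003 m and x of gauge_tip in the frame of mouth above 0.0235 m and distance between gauge_tip and mouth below 0.032 m), for 0.2 s.
At the end, for the whole second after the job is handed in: The gauge is let go and hangs at rest in the coupler, its plug at least 23.5 mm deep and within 0.17 rad of the coupler's axis, its dial up (within 0.5 rad), and the sleeve is forward (within 3 mm of its foremost position), locking it (all of step 2 and angle between the x axis of gauge_tip and the x axis of mouth, either way round below 0.17 rad and angle between gauge_tip's own z axis and vertical below 0.5 rad and linear speed of gauge below 0.02 m/s); the robot touches nothing.
It fails at once if a bystander (oiler, jar, tin, modelling tool) was moved by more than 30 mm (distance of any of oiler_mid, jar, tin, stick from where it was at the start of the episode above 0.03 m).
It also fails if it takes over 58 s, if anything falls off the work surface, if the arm or the gripper's body presses on something with over 40 N, if the wrist force passes 120 N, or if a joint passes its speed limit or range.

### The arm

A 6-joint arm with a two-finger parallel gripper is mounted at the origin on the work surface. World frame = base frame: x ahead of the robot, y to its left, z up, the work surface at z = 0. Lengths are in mm, angles in rad, forces in N, time in s.
With the tool pointing down it reaches from about 350 to 975 mm from the base axis. Payload 7.1 kg.
Tool frame: the origin (TCP) lies between the finger pads; the fingertips stand 8 mm ahead of it and the grasp point (between the pads) lies 11 mm behind it; x points along the fingers, y is the direction in which the jaws open and shut, and the axes are right-handed (so a half turn about x gives the same grasp; the last joint's range is limited). The gripper opens to 88 mm and grips with 3 to 60 N. Pads are 20 mm wide; open, the fingers measure 115 mm over their backs; the gripper's body (75 mm by 178 mm) begins 61 mm behind the grasp point.
Start: joints at [-1.231, 0.423, 1.63, -0, 1.089, -0.019], TCP at [219.486, -585.176, 230.675] pointing down, gripper open.
Joint ranges: [-3, 3], [-0.9, 2.11], [0.09, 2.58], [-1.31, 4.45], [0.11, 2.69], [-2.54, 2.54]. Speed limits (rad/s): [2.39, 2.39, 3.01, 3.14, 3.14, 3.14].

### API

Orientations are given as a rotation vector (axis times angle).
In Python, from workcell import ctrl gives the robot as it stands.
- The arm moves only by the tool apply_moves, never from a script. Its argument "increments" is a list of rows, each an object with "gripper": the opening in per cent of the stroke, from 0 (shut) to 100 (fully open); "delta_pos": the shift along the tool's x, y, z in cm, a list of three; "dr": the turn, a rotation vector about the tool's x, y, z in rad, a list of three. In form: [{"gripper": gripper, "delta_pos": [dx, dy, dz], "dr": [ax, ay, az]}, ...]. A call has exactly 5 rows; each row shifts and turns the commanded pose from where the row before left it, along the tool's axes as they then stand; what a row does not reach is not made up. A row lasts 1/12 s, in which the tool goes at most 41.7 mm and 7.16 degrees, less where a joint would pass 70% of its speed; a pose out of reach is approached as far as the arm can. A call with a gripper value outside its range is refused whole. The fingers move at their own pace and stop on an object; the grip force is fixed at half the most. Time passes only in rows, so rows that do not move let the fingers close, or fill a call up. It gives the time, the measured TCP pose, the force and the opening at its end, in the units of the state.
- ctrl.get_obs(): the state, without advancing time (a new reading comes with each control period).
- ctrl.get_image(name): name is "scene" or "top"; returns a dict with "img" (420x560x3 uint8, red, green, blue), "range_z" (420x560 float32, mm along the optical axis (not along the pixel's ray), 0 where there is no reading), "mtx" (3x3 intrinsics, pixels), "rvec" (rotation vector, rad) and "tvec" (3), from world to camera coordinates, as OpenCV has them. Camera axes: x right, y down, z forward; pixel columns grow to the right and rows downward; lengths in mm; the calibration is good to about 2 mm. A picture is of the moment at which its call begins.
- ctrl.close_job(): hands the job in, once; it reports no verdict.
The state is a dict: "t": time; "qpos": joint angles; "qvel": joint speeds; "joint_torque": joint torques, N m; "ee_pos": TCP position; "orientation": TCP orientation; "ft_force": force on the tool from outside, world axes, zero at the start; "moment": the same for the moment, N m; "width": finger opening in mm.
Only numpy, scipy, OpenCV 4.12 (cv2) and the standard library are available. Lean on these libraries where they do the work, as an engineer would, in place of code of your own. Each camera call takes 0.05 s, during which the arm holds its last target. There are 200 camera calls.

## Working session

There is one attempt and no reset: what is moved stays moved. The work goes in short steps, Python scripts to look and compute and a tool call to move; the robot and the scene stay as the last step left them, time stands still between calls to the robot, and variables do not carry over. Pictures are saved under pics/ and viewed, about 8 in all and at most 12, crops included, and the job is handed in when it is done.

Besides the shell and the picture viewer there is one more tool, called after ">>>" as name(argument=value, ...), one argument or row to a line, values as JSON. apply_moves: Moves the arm, as the interface text tells. Its arguments: {"type":"object","properties":{"increments":{"type":"array","items":{"type":"object","properties":{"gripper":{"type":"number"},"delta_pos":{"type":"array","items":{"type":"number"}},"dr":{"type":"array","items":{"type":"number"}}}}}},"required":["increments"]}

```bash
ls; mkdir -p pics; python3 - <<'E'
from workcell import ctrl
import cv2, numpy as np
print(ctrl.get_obs())
for n in("scene","top"):
    d=ctrl.get_image(n); cv2.imwrite(f"pics/{n}0.png",d["img"][:,:,::-1]); np.savez(f"{n}0.npz",**d)
    R=cv2.Rodrigues(np.array(d["rvec"],float))[0]; print(n,d["mtx"],-R.T@np.ravel(d["tvec"]),R)
E
```

```text
pics
{'t': 0.0, 'qpos': array([-1.23102870e+00,  4.23826746e-01,  1.63068623e+00, -3.04907599e-06,
        1.08860957e+00, -1.89941084e-02]), 'qvel': array([ 1.40752232e-03,  4.85298536e-04, -5.24691145e-04, -6.78424054e-05,
        1.15465626e-03,  2.85447988e-04]), 'joint_torque': array([-2.24984688e-03, -5.44630909e+01, -2.73666430e+01,  6.41342998e-02,
        2.27417483e-02, -7.80789492e-05]), 'ee_pos': array([ 219.29142507, -584.68202961,  229.91197468]), 'orientation': array([ 2.02631922,  0.36903484, -2.02682792]), 'ft_force': array([0.27520434, 0.12247111, 0.3108091 ]), 'moment': array([ 0.01281927, -0.00451533,  0.03029471]), 'width': 87.96947198588751}
scene [[528.06968441   0.         274.32054194]
 [  0.         528.06968441 213.76207508]
 [  0.           0.           1.        ]] [1115.89497582 -241.19111233  990.90546147] [[ 3.95977031e-01  9.18260231e-01 -5.81809056e-04]
 [ 7.58526571e-01 -3.27452803e-01 -5.63393382e-01]
 [-5.17532252e-01  2.22649521e-01 -8.26188573e-01]]
top [[532.48266904   0.         281.82610843]
 [  0.         532.48266904 219.33647439]
 [  0.           0.           1.        ]] [ 436.80357861   16.94309335 1310.32396095] [[-6.73341880e-04 -9.99977998e-01  6.59924979e-03]
 [-9.94876075e-01  2.69502475e-06 -1.01101910e-01]
 [ 1.01099668e-01 -6.63351188e-03 -9.94854187e-01]]
```

View pics/scene0.png

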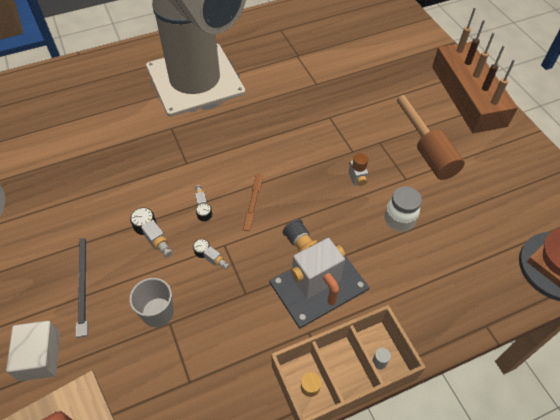

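View pics/top0.png

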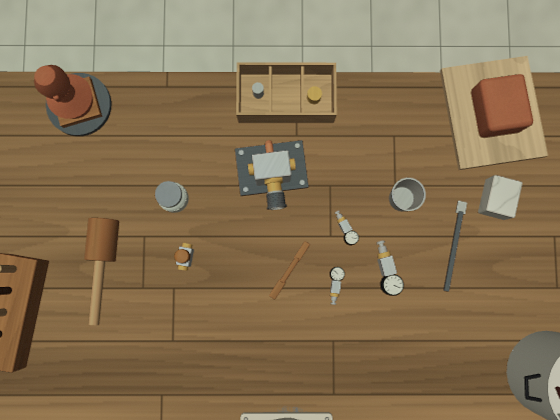

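Top view candidates for the gauge: dials at (391,284), (350,238) and (337,273). The one at (391,284), in the scene view at (143,218), is clearly the largest. The oiler is at (183,256). I'll confirm with enlarged crops.

```bash
cat > h.py <<'E'
import numpy as np, cv2
from scipy.spatial.transform import Rotation as Ro
def cloud(d):
    """world points (H,W,3) from the range image, NaN where none"""
    K=d["mtx"]; R=cv2.Rodrigues(np.array(d["rvec"],float))[0]; t=np.ravel(d["tvec"])
    z=d["range_z"].astype(float); v,u=np.mgrid[:z.shape[0],:z.shape[1]]
    P=np.stack([(u-K[0,2])/K[0,0]*z,(v-K[1,2])/K[1,1]*z,z],-1)
    W=(P-t)@R; W[z==0]=np.nan; return W
def ray(d,u,v,z0):
    """world point on pixel ray at height z0"""
    K=d["mtx"]; R=cv2.Rodrigues(np.array(d["rvec"],float))[0]; c=-R.T@np.ravel(d["tvec"])
    r=R.T@np.array([(u-K[0,2])/K[0,0],(v-K[1,2])/K[1,1],1]); return c+r*(z0-c[2])/r[2]
E
python3 - <<'E'
from h import *
t=dict(np.load("top0.npz")); s=dict(np.load("scene0.npz"))
def crop(d,x,y,w,h): return cv2.resize(d["img"][y:y+h,x:x+w,::-1],(400,300),interpolation=cv2.INTER_CUBIC)
a=np.vstack([np.hstack([crop(t,325,205,120,90),crop(t,230,138,100,75)]),np.hstack([crop(s,110,185,140,105),crop(s,260,205,120,90)])])
cv2.imwrite("pics/c1.png",a)
W=cloud(t)
for n,(x,y,w,h) in dict(gauge=(370,235,40,65),station=(230,138,80,75)).items():
    p=W[y:y+h,x:x+w].reshape(-1,3); p=p[p[:,2]>15]
    print(n,len(p)); 
    hist=np.histogram(p[:,2],bins=np.arange(0,130,4)); print(hist[0])
for n,(u,v) in dict(bench=(330,330)).items(): print(W[v,u])
E
```

```text
gauge 807
[  0   0   0   3  14  24  47  59 146 258 191  64   1   0   0   0   0   0
   0   0   0   0   0   0   0   0   0   0   0   0   0   0]
station 2062
[  0   0   0 116 150  18   3   4   9   3   5   6   4   5   4   3  19  10
  20  35  65  70 120 181 239 517 421  34   1   0   0   0]
[ 300.52014114 -108.22768724    1.56735927]
```

View pics/c1.png

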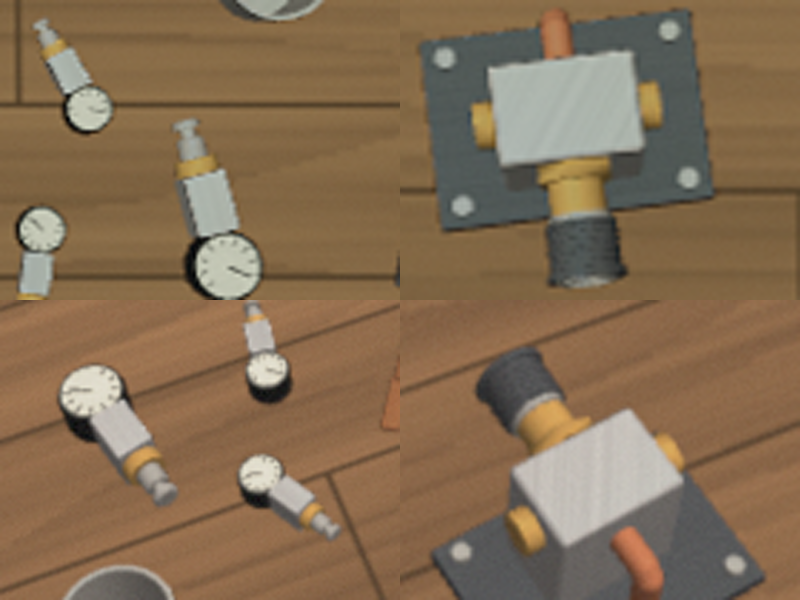

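The crop shows the big gauge at top-crop (225,265)/(210,200), i.e. top pixels (392,284)/(388,265). Its plug is up at (380,242) with a groove and brass collar, so it is the largest of the three and the one meant. The coupler mouth faces the robot, with the sleeve at top pixel about (276,199). Next I'll fit precise poses.

```bash
python3 - <<'E'
from h import *
for nm,rs,rg in (("top",(230,138,80,75),(370,235,40,65)),("scene",(270,215,90,90),(120,200,60,60))):
    d=dict(np.load(nm+"0.npz")); W=cloud(d)
    hsv=cv2.cvtColor(d["img"],cv2.COLOR_RGB2HSV)
    def seg(r,zlo,zhi,slo,shi,vlo,vhi=255):
        m=np.zeros(hsv.shape[:2],np.uint8); x,y,w,h=r
        q=(W[...,2]>zlo)&(W[...,2]<zhi)&(hsv[...,1]>=slo)&(hsv[...,1]<shi)&(hsv[...,2]>vlo)&(hsv[...,2]<=vhi)
        m[y:y+h,x:x+w]=q[y:y+h,x:x+w]
        n,l,st,_=cv2.connectedComponentsWithStats(m,connectivity=4); k=1+np.argmax(st[1:,4]); return l==k
    def rect(m,z0):
        v,u=np.nonzero(m); p=np.array([ray(d,a,b,z0)[:2] for a,b in zip(u,v)],np.float32)
        return len(p),cv2.minAreaRect(p),p.mean(0),np.nanmedian(W[m],0)
    print(nm,"station",rect(seg(rs,88,120,0,60,130),104))
    if nm=="top": x,y,w,h=(380,238,24,56)
    else: x,y,w,h=(130,205,46,52)
    for v in range(y,y+h,2): print(v,' '.join(f"{hsv[v,u,1]:3d}/{hsv[v,u,2]:3d}" for u in range(x,x+w,2)))
    wh=seg(rg,15,70,0,50,170); print(nm,"white",rect(wh,42))
E
```

```text
top station (899, ((686.1764526367188, 33.54457473754883), (58.280582427978516, 83.94123840332031), 7.2508463859558105), array([686.1796  ,  33.719063], dtype=float32), array([686.28893619,  33.72258397, 103.90096253]))
238 119/143 122/144 119/144 120/144 121/143 118/143 119/143 120/144 120/144 122/142 119/143 121/141
240 102/140  68/138 112/134 123/141 123/139 121/141 121/139 123/139 120/138 120/140 121/139 120/140
242  12/169  18/159  78/130 121/139 124/138 123/137 122/136 119/137 121/137 120/138 122/138 123/137
244  20/167  18/155 129/119 125/131 124/130 122/130 122/130 120/130 125/129 125/129 123/129 124/130
246  30/151  15/156  18/143 106/130 124/132 121/133 123/133 123/133 123/131 121/131 124/132 125/131
248  26/158   9/168  20/156  67/110 124/134 124/134 125/133 123/133 123/133 123/133 119/133 124/132
250  20/153  14/166  18/159  29/122 125/131 124/127 124/128 126/128 123/129 124/130 123/129 125/126
252  23/145  19/165  90/167 149/176 149/161 125/122 124/127 124/127 121/126 126/125 125/126 124/127
254 146/177 140/184 132/185 141/179 145/165 152/111 125/129 126/128 125/129 124/
[... 6769 characters left out ...]
/135 121/139 126/140 120/140 120/140  94/125  22/103  28/139  23/178  24/169  23/134 102/133 123/145
253 125/139 124/140 124/142 123/143 119/143 124/136 126/132 125/135 125/137 118/140 123/137 120/138 121/139 125/139 125/139 121/137 102/127  29/134  23/143  27/104  21/ 99 105/133 124/144
255 125/141 122/144 121/143 121/143 119/139 124/136 116/138 120/138 121/141 124/138 122/138 120/138 121/139 122/140 121/141 123/143 120/142  26/107  17/103  23/100  79/122 124/146 121/146
scene white (475, ((433.88275146484375, -250.20909118652344), (86.65631866455078, 43.76463317871094), 7.763689041137695), array([ 432.35306, -247.30493], dtype=float32), array([ 427.49546177, -246.60896994,   41.34146567]))
```

```bash
cat > gfit.py <<'E'
from h import *
def fit(d,r,smax,vb,ztop=42,zc=36):
    W=cloud(d); hsv=cv2.cvtColor(d["img"],cv2.COLOR_RGB2HSV); x,y,w,h=r; out=[]
    for q,z in (((hsv[...,1]<smax)&(hsv[...,2]>vb),ztop),((hsv[...,1]>=smax+1)&(hsv[...,1]<36)&(hsv[...,2]>170),zc)):
        m=np.zeros(q.shape,np.uint8); m[y:y+h,x:x+w]=q[y:y+h,x:x+w]
        if z==zc: m=cv2.morphologyEx(m,cv2.MORPH_CLOSE,np.ones((5,5),np.uint8))
        n,l,st,_=cv2.connectedComponentsWithStats(m,connectivity=4); k=1+np.argmax(st[1:,4]); m=l==k
        v,u=np.nonzero(m); p=np.array([ray(d,a,b,z)[:2] for a,b in zip(u,v)],np.float32)
        out.append((len(p),cv2.minAreaRect(p),p.mean(0),np.nanmedian(W[m],0)))
    a=out[0][2]-out[1][2]; out.append(("yaw",np.arctan2(a[1],a[0]),np.linalg.norm(a)))
    return out
E
python3 - <<'E'
from gfit import *
for nm,r,s,v in (("top",(370,250,45,55),19,165),("scene",(125,200,60,45),20,175)):
    for o in fit(dict(np.load(nm+"0.npz")),r,s,v): print(nm,o)
# sleeve cloud
for nm,(x,y,w,h) in (("top",(258,180,36,36)),("scene",(280,215,38,36))):
    d=dict(np.load(nm+"0.npz")); W=cloud(d)[y:y+h,x:x+w].reshape(-1,3)
    o=np.array([687,34.6]); a=.1266; p=W[:,:2]-o; L=p@[np.cos(a),np.sin(a)]; S=p@[-np.sin(a),np.cos(a)]
    for lo in range(-112,-55,6):
        k=(L>lo)&(L<lo+6)&(W[:,2]>70); print(nm,lo,k.sum(),S[k].min().round(1) if k.any() else '',S[k].max().round(1) if k.any() else '',np.percentile(W[k,2],90).round(1) if k.any() else '')
E
```

```text
top (201, ((455.25909423828125, -244.12596130371094), (41.74507522583008, 26.79093360900879), 13.839643478393555), array([ 455.00473, -244.21184], dtype=float32), array([ 454.24165736, -244.12821247,   42.32221086]))
top (265, ((410.4976501464844, -254.81317138671875), (40.80186462402344, 40.15806579589844), 89.94744110107422), array([ 410.32635, -255.39723], dtype=float32), array([ 409.39806904, -254.97810036,   37.59368202]))
top ('yaw', np.float32(0.2453115), np.float32(46.05725))
scene (198, ((454.8780517578125, -241.59521484375), (40.98173904418945, 26.58316421508789), 14.424633026123047), array([ 455.56586, -241.47672], dtype=float32), array([ 456.51430686, -241.32827803,   44.14775847]))
scene (270, ((408.4389953613281, -252.4793701171875), (41.230018615722656, 43.13878631591797), 74.16938781738281), array([ 408.89902, -252.69696], dtype=float32), array([ 411.62958852, -252.63248367,   39.40422344]))
scene ('yaw', np.float32(0.23595428), np.float32(47.996746))
top -112 0   
top -106 9 -16.0 16.7 97.7
top -100 67 -23.5 23.3 102.9
top -94 45 -21.5 20.4 101.5
top -88 44 -20.4 19.5 103.1
top -82 48 -21.5 18.9 102.3
top -76 45 -19.7 20.7 101.9
top -70 43 -20.1 19.8 102.5
top -64 31 -18.6 16.6 97.9
top -58 42 -15.1 16.0 97.9
scene -112 0   
scene -106 0   
scene -100 44 -21.5 19.7 105.7
scene -94 70 -20.6 23.6 104.1
scene -88 62 -19.1 21.9 104.2
scene -82 54 -20.0 21.3 103.5
scene -76 57 -19.5 20.7 103.2
scene -70 74 -20.3 22.9 102.7
scene -64 63 -17.1 19.3 101.1
scene -58 45 -13.7 17.2 99.0
```

```bash
cat >> h.py <<'E'
def plan(goal,yaw_jaw=None,cur=None):
    """from current commanded pose: total tool-frame shift (cm) and turn about tool x to TCP goal (mm), tool pointing straight down, tool y at yaw_jaw (mod pi)"""
    from workcell import ctrl
    o=ctrl.get_obs(); p=o["ee_pos"]; R=Ro.from_rotvec(o["orientation"]); M=R.as_matrix()
    y=M[:,1]; cy=np.arctan2(y[1],y[0]); 
    print("t",round(o["t"],2),"pos",p.round(1),"x",M[:,0].round(3),"y yaw",cy.round(4),"F",o["ft_force"].round(1),"w",round(o["width"],1),"q",o["qpos"].round(2))
    print("shift in present tool axes cm",((np.array(goal)-p)@M/10).round(2))
    if yaw_jaw is not None:
        dy=(yaw_jaw-cy+np.pi/2)%np.pi-np.pi/2
        c,s=np.cos(cy+dy),np.sin(cy+dy); T=np.c_[[0,0,-1],[c,s,0],np.cross([0,0,-1],[c,s,0])]
        print("dr (before)",(R.inv()*Ro.from_matrix(T)).as_rotvec().round(3),"shift in turned axes cm",((np.array(goal)-p)@T/10).round(2))
E
python3 -c "
from h import *
a=.1266
plan([607.4,24.5,230],a+np.pi/2)"
```

```text
t 0.1 pos [ 219.3 -584.8  230. ] x [-0.     0.001 -1.   ] y yaw -1.212 F [ 0.2  0.9 -0.3] w 88.0 q [-1.23  0.42  1.63  0.    1.09 -0.02]
shift in present tool axes cm [  0.06 -43.42 -57.73]
dr (before) [0.232 0.    0.001] shift in turned axes cm [  0.   -55.54 -46.19]
```

>>> apply_moves(
  increments=[
    {"gripper": 100,"delta_pos": [0,0,0],"dr": [0.116,0,0]},
    {"gripper": 100,"delta_pos": [0,0,0],"dr": [0.116,0,0]},
    {"gripper": 100,"delta_pos": [0,-3.05,-2.55],"dr": [0,0,0]},
    {"gripper": 100,"delta_pos": [0,-3.05,-2.55],"dr": [0,0,0]},
    {"gripper": 100,"delta_pos": [0,-3.05,-2.55],"dr": [0,0,0]},
  ],
)

```text
t: 0.52
ee_pos: [283.8, -483.5, 230.1]
orientation: [2.157, 0.136, -2.158]
ft_force: [1.5, 0.2, -0.9]
width: 88.0
```

>>> apply_moves(
  increments=[
    {"gripper": 100,"delta_pos": [0,-3.05,-2.55],"dr": [0,0,0]},
    {"gripper": 100,"delta_pos": [0,-3.05,-2.55],"dr": [0,0,0]},
    {"gripper": 100,"delta_pos": [0,-3.05,-2.55],"dr": [0,0,0]},
    {"gripper": 100,"delta_pos": [0,-3.05,-2.55],"dr": [0,0,0]},
    {"gripper": 100,"delta_pos": [0,-3.05,-2.55],"dr": [0,0,0]},
  ],
)

```text
t: 0.93
ee_pos: [391.5, -315.5, 230.5]
orientation: [2.156, 0.137, -2.156]
ft_force: [0.8, -0.9, -0.4]
width: 88.1
```

>>> apply_moves(
  increments=[
    {"gripper": 100,"delta_pos": [0,-3.05,-2.55],"dr": [0,0,0]},
    {"gripper": 100,"delta_pos": [0,-3.05,-2.55],"dr": [0,0,0]},
    {"gripper": 100,"delta_pos": [0,-3.05,-2.55],"dr": [0,0,0]},
    {"gripper": 100,"delta_pos": [0,-3.05,-2.55],"dr": [0,0,0]},
    {"gripper": 100,"delta_pos": [0,-3.05,-2.55],"dr": [0,0,0]},
  ],
)

```text
t: 1.35
ee_pos: [498.7, -148.0, 230.5]
orientation: [2.156, 0.137, -2.156]
ft_force: [0.1, -1.5, 0.3]
width: 87.9
```

>>> apply_moves(
  increments=[
    {"gripper": 100,"delta_pos": [0,-3.05,-2.55],"dr": [0,0,0]},
    {"gripper": 100,"delta_pos": [0,-3.05,-2.55],"dr": [0,0,0]},
    {"gripper": 100,"delta_pos": [0,-3.05,-2.55],"dr": [0,0,0]},
    {"gripper": 100,"delta_pos": [0,-3.05,-2.55],"dr": [0,0,0]},
    {"gripper": 100,"delta_pos": [0,0,0],"dr": [0,0,0]},
  ],
)

```text
t: 1.77
ee_pos: [587.1, -10.9, 230.6]
orientation: [2.157, 0.143, -2.152]
ft_force: [-1.0, -0.9, -0.9]
width: 88.1
```

```bash
python3 -c "
from h import *
a=.1266
plan([607.4,24.5,71],a+np.pi/2)"
```

```text
t 1.77 pos [587.1 -10.9 230.6] x [ 0.002  0.001 -1.   ] y yaw -1.4398 F [-1.  -0.9 -0.9] w 88.1 q [-0.04  0.37  1.72  0.    1.06  1.4 ]
shift in present tool axes cm [15.97 -3.22 -2.44]
dr (before) [ 0.004 -0.002  0.001] shift in turned axes cm [15.96 -3.25 -2.46]
```

>>> apply_moves(
  increments=[
    {"gripper": 100,"delta_pos": [0,0,0],"dr": [0,0,0]},
    {"gripper": 100,"delta_pos": [0,0,0],"dr": [0,0,0]},
    {"gripper": 100,"delta_pos": [0,0,0],"dr": [0,0,0]},
    {"gripper": 100,"delta_pos": [0,0,0],"dr": [0,0,0]},
    {"gripper": 100,"delta_pos": [0,0,0],"dr": [0,0,0]},
  ],
)

```text
t: 2.18
ee_pos: [583.5, -17.1, 230.8]
orientation: [2.157, 0.135, -2.157]
ft_force: [0.7, -0.5, 0.2]
width: 88.1
```

```bash
python3 -c "
from h import *
a=.1266
plan([607.4,24.5,69],a+np.pi/2)"
```

```text
t 2.18 pos [583.5 -17.1 230.8] x [-0. -0. -1.] y yaw -1.4457 F [ 0.7 -0.5  0.2] w 88.1 q [-0.05  0.36  1.72 -0.    1.06  1.4 ]
shift in present tool axes cm [16.18 -3.83 -2.9 ]
dr (before) [-0.002  0.    -0.   ] shift in turned axes cm [16.18 -3.83 -2.9 ]
```

>>> apply_moves(
  increments=[
    {"gripper": 100,"delta_pos": [0,-1.92,-1.45],"dr": [0,0,0]},
    {"gripper": 100,"delta_pos": [0,-1.91,-1.45],"dr": [0,0,0]},
    {"gripper": 100,"delta_pos": [3,0,0],"dr": [0,0,0]},
    {"gripper": 100,"delta_pos": [3,0,0],"dr": [0,0,0]},
    {"gripper": 100,"delta_pos": [1,0,0],"dr": [0,0,0]},
  ],
)

```text
t: 2.6
ee_pos: [605.6, 25.2, 157.3]
orientation: [2.151, 0.136, -2.162]
ft_force: [-0.1, -0.2, -0.6]
width: 87.6
```

>>> apply_moves(
  increments=[
    {"gripper": 100,"delta_pos": [0,0,0],"dr": [0,0,0]},
    {"gripper": 100,"delta_pos": [0,0,0],"dr": [0,0,0]},
    {"gripper": 100,"delta_pos": [0,0,0],"dr": [0,0,0]},
    {"gripper": 100,"delta_pos": [0,0,0],"dr": [0,0,0]},
    {"gripper": 100,"delta_pos": [0,0,0],"dr": [0,0,0]},
  ],
)

```text
t: 3.02
ee_pos: [608.7, 25.4, 162.2]
orientation: [2.159, 0.136, -2.153]
ft_force: [0.3, -0.3, 0.7]
width: 87.9
```

```bash
python3 -c "
from h import *
a=.1266
plan([607.4,24.5,69],a+np.pi/2)"
```

```text
t 3.02 pos [608.7  25.4 162.2] x [ 0.003  0.    -1.   ] y yaw -1.4444 F [ 0.3 -0.3  0.7] w 87.9 q [0.02 0.48 1.72 0.   0.94 1.47]
shift in present tool axes cm [9.32 0.07 0.17]
dr (before) [-0.    -0.003 -0.   ] shift in turned axes cm [9.32 0.08 0.14]
```

>>> apply_moves(
  increments=[
    {"gripper": 100,"delta_pos": [2.5,0.07,0.1],"dr": [0,0,0]},
    {"gripper": 100,"delta_pos": [2.5,0,0],"dr": [0,0,0]},
    {"gripper": 100,"delta_pos": [2.3,0,0],"dr": [0,0,0]},
    {"gripper": 100,"delta_pos": [1.5,0,0],"dr": [0,0,0]},
    {"gripper": 100,"delta_pos": [0.5,0,0],"dr": [0,0,0]},
  ],
)

```text
t: 3.43
ee_pos: [605.9, 24.7, 66.0]
orientation: [2.153, 0.137, -2.159]
ft_force: [0.1, 0.7, 1.4]
width: 87.9
```

>>> apply_moves(
  increments=[
    {"gripper": 70,"delta_pos": [0,0,0],"dr": [0,0,0]},
    {"gripper": 40,"delta_pos": [0,0,0],"dr": [0,0,0]},
    {"gripper": 20,"delta_pos": [0,0,0],"dr": [0,0,0]},
    {"gripper": 20,"delta_pos": [0,0,0],"dr": [0,0,0]},
    {"gripper": 20,"delta_pos": [0,0,0],"dr": [0,0,0]},
  ],
)

```text
t: 3.85
ee_pos: [607.7, 24.8, 68.8]
orientation: [2.158, 0.137, -2.154]
ft_force: [-0.5, 0.5, 0.5]
width: 57.7
```

>>> apply_moves(
  increments=[
    {"gripper": 20,"delta_pos": [0,0,0],"dr": [0,0,0]},
    {"gripper": 20,"delta_pos": [0,0,0],"dr": [0,0,0]},
    {"gripper": 20,"delta_pos": [0,0,0],"dr": [0,0,0]},
    {"gripper": 20,"delta_pos": [0,0,0],"dr": [0,0,0]},
    {"gripper": 20,"delta_pos": [0,0,0],"dr": [0,0,0]},
  ],
)

```text
t: 4.27
ee_pos: [607.2, 24.8, 68.1]
orientation: [2.156, 0.137, -2.155]
ft_force: [-0.8, -1.3, 4.6]
width: 41.7
```

```bash
python3 -c "
from h import *
a=.1266
plan([607.4,24.5,69],a+np.pi/2)"
```

```text
t 4.27 pos [607.2  24.8  68.1] x [ 0. -0. -1.] y yaw -1.444 F [-0.8 -1.3  4.6] w 41.7 q [ 0.02  0.62  1.76 -0.    0.77  1.47]
shift in present tool axes cm [-0.09  0.03 -0.02]
dr (before) [ 0. -0. -0.] shift in turned axes cm [-0.09  0.03 -0.02]
```

>>> apply_moves(
  increments=[
    {"gripper": 20,"delta_pos": [0,0,-0.3],"dr": [0,0,0]},
    {"gripper": 20,"delta_pos": [0,0,-0.3],"dr": [0,0,0]},
    {"gripper": 20,"delta_pos": [0,0,-0.3],"dr": [0,0,0]},
    {"gripper": 20,"delta_pos": [0,0,-0.3],"dr": [0,0,0]},
    {"gripper": 20,"delta_pos": [0,0,-0.2],"dr": [0,0,0]},
  ],
)

```text
t: 4.68
ee_pos: [620.0, 26.4, 68.0]
orientation: [2.153, 0.137, -2.158]
ft_force: [-6.2, -1.2, 9.2]
width: 41.6
```

>>> apply_moves(
  increments=[
    {"gripper": 20,"delta_pos": [0,0,-0.1],"dr": [0,0,0]},
    {"gripper": 20,"delta_pos": [0,0,0],"dr": [0,0,0]},
    {"gripper": 20,"delta_pos": [0,0,0],"dr": [0,0,0]},
    {"gripper": 20,"delta_pos": [0,0,0],"dr": [0,0,0]},
    {"gripper": 20,"delta_pos": [0,0,0],"dr": [0,0,0]},
  ],
)

```text
t: 5.1
ee_pos: [620.6, 26.5, 68.0]
orientation: [2.153, 0.137, -2.159]
ft_force: [-5.9, -2.2, 9.3]
width: 42.2
```

>>> apply_moves(
  increments=[
    {"gripper": 20,"delta_pos": [0,0,-0.1],"dr": [0,0,0]},
    {"gripper": 20,"delta_pos": [0,0,-0.1],"dr": [0,0,0]},
    {"gripper": 20,"delta_pos": [0,0,0],"dr": [0,0,0]},
    {"gripper": 20,"delta_pos": [0,0,0],"dr": [0,0,0]},
    {"gripper": 20,"delta_pos": [0,0,0],"dr": [0,0,0]},
  ],
)

```text
t: 5.52
ee_pos: [621.1, 26.6, 67.9]
orientation: [2.149, 0.137, -2.162]
ft_force: [-10.6, -2.7, 13.1]
width: 41.8
```

>>> apply_moves(
  increments=[
    {"gripper": 100,"delta_pos": [0,0,0.1],"dr": [0,0,0]},
    {"gripper": 100,"delta_pos": [0,0,0],"dr": [0,0,0]},
    {"gripper": 100,"delta_pos": [0,0,0],"dr": [0,0,0]},
    {"gripper": 100,"delta_pos": [0,0,0],"dr": [0,0,0]},
    {"gripper": 100,"delta_pos": [0,0,0],"dr": [0,0,0]},
  ],
)

```text
t: 5.93
ee_pos: [623.0, 26.9, 67.5]
orientation: [2.156, 0.137, -2.156]
ft_force: [-0.3, 0.0, 0.3]
width: 71.9
```

>>> apply_moves(
  increments=[
    {"gripper": 100,"delta_pos": [0,0,0],"dr": [0,0,0]},
    {"gripper": 100,"delta_pos": [-2,0,0],"dr": [0,0,0]},
    {"gripper": 100,"delta_pos": [-3.5,0,0],"dr": [0,0,0]},
    {"gripper": 100,"delta_pos": [-3.5,0,0],"dr": [0,0,0]},
    {"gripper": 100,"delta_pos": [-3,0,0],"dr": [0,0,0]},
  ],
)

```text
t: 6.35
ee_pos: [623.0, 26.9, 189.5]
orientation: [2.156, 0.137, -2.155]
ft_force: [0.4, -0.3, -0.2]
width: 87.7
```

```bash
python3 - <<'E'
from h import *
from workcell import ctrl
# gauge grasp above
plan([455.2,-243,180],.2441+np.pi/2)
d=ctrl.get_image("scene")
a=cv2.resize(d["img"][205:295,260:380,::-1],(400,300),interpolation=cv2.INTER_CUBIC)
b=cv2.resize(np.load("scene0.npz")["img"][205:295,260:380,::-1],(400,300),interpolation=cv2.INTER_CUBIC)
cv2.imwrite("pics/c2.png",np.hstack([b,a]))
E
```

```text
t 6.35 pos [623.   26.9 189.5] x [ 0.001  0.    -1.   ] y yaw -1.444 F [ 0.4 -0.3 -0.2] w 87.7 q [0.02 0.47 1.66 0.   1.01 1.47]
shift in present tool axes cm [ 0.94 24.65 20.06]
dr (before) [-0.117 -0.001 -0.   ] shift in turned axes cm [ 0.95 22.13 22.81]
```

View pics/c2.png

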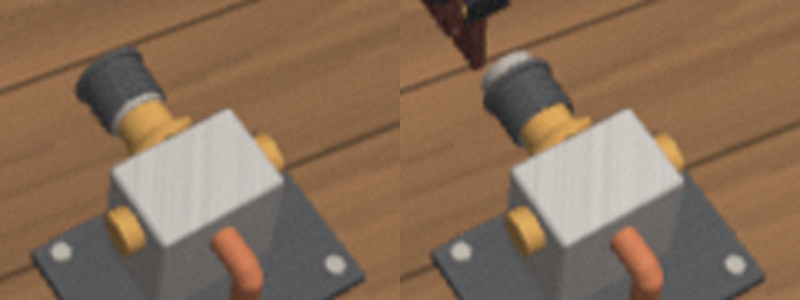

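The sleeve stays back: the right crop shows bare barrel at (510,65). Moving to the gauge.

>>> apply_moves(
  increments=[
    {"gripper": 100,"delta_pos": [0,0,0],"dr": [-0.117,0,0]},
    {"gripper": 100,"delta_pos": [0,2.4,2.5],"dr": [0,0,0]},
    {"gripper": 100,"delta_pos": [0,2.4,2.5],"dr": [0,0,0]},
    {"gripper": 100,"delta_pos": [0,2.4,2.5],"dr": [0,0,0]},
    {"gripper": 100,"delta_pos": [0,2.4,2.5],"dr": [0,0,0]},
  ],
)

```text
t: 6.82
ee_pos: [548.1, -91.3, 187.5]
orientation: [2.091, 0.257, -2.091]
ft_force: [1.1, -0.4, -0.4]
width: 88.1
```

>>> apply_moves(
  increments=[
    {"gripper": 100,"delta_pos": [0,2.5,2.6],"dr": [0,0,0]},
    {"gripper": 100,"delta_pos": [0,2.5,2.6],"dr": [0,0,0]},
    {"gripper": 100,"delta_pos": [0,2.5,2.6],"dr": [0,0,0]},
    {"gripper": 100,"delta_pos": [0,2.5,2.6],"dr": [0,0,0]},
    {"gripper": 100,"delta_pos": [0,2.5,2.6],"dr": [0,0,0]},
  ],
)

```text
t: 7.23
ee_pos: [451.9, -244.4, 187.6]
orientation: [2.092, 0.256, -2.091]
ft_force: [-0.3, -0.5, 0.9]
width: 87.8
```

>>> apply_moves(
  increments=[
    {"gripper": 100,"delta_pos": [0,0,0],"dr": [0,0,0]},
    {"gripper": 100,"delta_pos": [0,0,0],"dr": [0,0,0]},
    {"gripper": 100,"delta_pos": [0,0,0],"dr": [0,0,0]},
    {"gripper": 100,"delta_pos": [0,0,0],"dr": [0,0,0]},
    {"gripper": 100,"delta_pos": [0,0,0],"dr": [0,0,0]},
  ],
)

```text
t: 7.65
ee_pos: [453.6, -242.2, 187.6]
orientation: [2.091, 0.258, -2.091]
ft_force: [-0.4, -0.6, 0.3]
width: 87.9
```

```bash
python3 - <<'E'
from h import *
plan([455.2,-243,11],.2441+np.pi/2)
E
```

```text
t 7.65 pos [ 453.6 -242.2  187.6] x [ 0.  0. -1.] y yaw -1.3253 F [-0.4 -0.6  0.3] w 87.9 q [-0.51  0.32  1.91  0.    0.91  0.81]
shift in present tool axes cm [17.66  0.12 -0.13]
dr (before) [ 0.001 -0.     0.   ] shift in turned axes cm [17.66  0.12 -0.13]
```

>>> apply_moves(
  increments=[
    {"gripper": 100,"delta_pos": [3.5,0.12,-0.13],"dr": [0,0,0]},
    {"gripper": 100,"delta_pos": [4,0,0],"dr": [0,0,0]},
    {"gripper": 100,"delta_pos": [4,0,0],"dr": [0,0,0]},
    {"gripper": 100,"delta_pos": [2.5,0,0],"dr": [0,0,0]},
    {"gripper": 100,"delta_pos": [1.5,0,0],"dr": [0,0,0]},
  ],
)

```text
t: 8.07
ee_pos: [453.5, -242.0, 29.5]
orientation: [2.088, 0.261, -2.095]
ft_force: [-0.0, 0.1, 0.5]
width: 88.0
```

>>> apply_moves(
  increments=[
    {"gripper": 100,"delta_pos": [1,0,0],"dr": [0,0,0]},
    {"gripper": 100,"delta_pos": [0.7,0,0],"dr": [0,0,0]},
    {"gripper": 100,"delta_pos": [0.3,0,0],"dr": [0,0,0]},
    {"gripper": 100,"delta_pos": [0,0,0],"dr": [0,0,0]},
    {"gripper": 100,"delta_pos": [0,0,0],"dr": [0,0,0]},
  ],
)

```text
t: 8.48
ee_pos: [455.2, -244.2, 13.5]
orientation: [2.093, 0.256, -2.09]
ft_force: [-0.5, 0.7, 0.6]
width: 87.9
```

```bash
python3 - <<'E'
from h import *
plan([455.2,-243,11],.2441+np.pi/2)
E
```

```text
t 8.48 pos [ 455.2 -244.2   13.5] x [ 0.001 -0.001 -1.   ] y yaw -1.3267 F [-0.5  0.7  0.6] w 87.9 q [-0.52  0.62  1.97  0.    0.55  0.81]
shift in present tool axes cm [ 0.25 -0.12 -0.02]
dr (before) [ 0.    -0.001 -0.001] shift in turned axes cm [ 0.25 -0.12 -0.02]
```

Close enough; closing the fingers, then a small trial lift.

>>> apply_moves(
  increments=[
    {"gripper": 60,"delta_pos": [0.2,-0.1,0],"dr": [0,0,0]},
    {"gripper": 30,"delta_pos": [0,0,0],"dr": [0,0,0]},
    {"gripper": 10,"delta_pos": [0,0,0],"dr": [0,0,0]},
    {"gripper": 10,"delta_pos": [0,0,0],"dr": [0,0,0]},
    {"gripper": 10,"delta_pos": [0,0,0],"dr": [0,0,0]},
  ],
)

```text
t: 8.9
ee_pos: [454.4, -243.1, 10.9]
orientation: [2.092, 0.256, -2.091]
ft_force: [0.6, -1.1, 0.9]
width: 58.0
```

>>> apply_moves(
  increments=[
    {"gripper": 10,"delta_pos": [0,0,0],"dr": [0,0,0]},
    {"gripper": 10,"delta_pos": [0,0,0],"dr": [0,0,0]},
    {"gripper": 10,"delta_pos": [0,0,0],"dr": [0,0,0]},
    {"gripper": 10,"delta_pos": [0,0,0],"dr": [0,0,0]},
    {"gripper": 10,"delta_pos": [0,0,0],"dr": [0,0,0]},
  ],
)

```text
t: 9.32
ee_pos: [454.3, -243.0, 10.7]
orientation: [2.092, 0.256, -2.092]
ft_force: [1.6, -0.3, 0.5]
width: 30.2
```

>>> apply_moves(
  increments=[
    {"gripper": 10,"delta_pos": [0,0,0],"dr": [0,0,0]},
    {"gripper": 10,"delta_pos": [-0.5,0,0],"dr": [0,0,0]},
    {"gripper": 10,"delta_pos": [-1.5,0,0],"dr": [0,0,0]},
    {"gripper": 10,"delta_pos": [-3,0,0],"dr": [0,0,0]},
    {"gripper": 10,"delta_pos": [-1.8,0,0],"dr": [0,0,0]},
  ],
)

```text
t: 9.73
ee_pos: [454.3, -243.0, 80.2]
orientation: [2.092, 0.256, -2.092]
ft_force: [1.4, -0.2, -1.3]
width: 29.6
```

```bash
python3 - <<'E'
from h import *
from workcell import ctrl
a=.1266; x=np.array([np.cos(a),np.sin(a),0]); mouth=np.array([687,34.6,80])-100*x
# TCP target with tip 50 mm before mouth
plan(mouth-(62.5+50)*x+[0,0,-11],a+np.pi/2)
ims=[]
for n,(X,Y) in (("top",(340,225)),("scene",(90,170))):
    d=ctrl.get_image(n); np.savez(n+"1.npz",**d); ims.append(cv2.resize(d["img"][Y:Y+105,X:X+140,::-1],(400,300),interpolation=cv2.INTER_CUBIC))
cv2.imwrite("pics/c3.png",np.hstack(ims))
E
```

```text
t 9.73 pos [ 454.3 -243.    80.2] x [ 0.  0. -1.] y yaw -1.327 F [ 1.4 -0.2 -1.3] w 29.6 q [-0.51  0.5   1.96  0.    0.68  0.81]
shift in present tool axes cm [  1.12 -23.81  -8.17]
dr (before) [ 0.117 -0.     0.   ] shift in turned axes cm [  1.12 -24.6   -5.33]
```

View pics/c3.png

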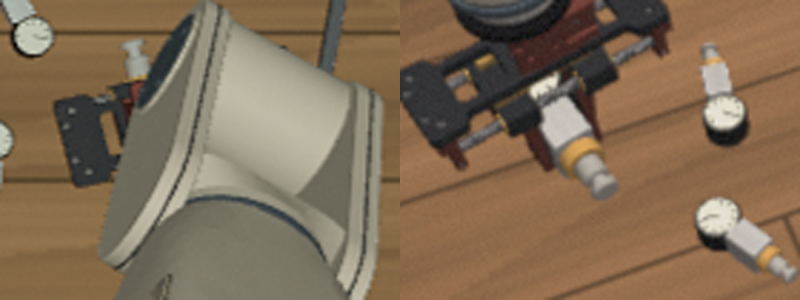

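The gauge is gripped level, with the plug visible at right crop (605,185). Carrying it over to 50 mm before the mouth.

>>> apply_moves(
  increments=[
    {"gripper": 10,"delta_pos": [0,0,0],"dr": [0.06,0,0]},
    {"gripper": 10,"delta_pos": [0,0,0],"dr": [0.057,0,0]},
    {"gripper": 10,"delta_pos": [0,-2,-0.43],"dr": [0,0,0]},
    {"gripper": 10,"delta_pos": [0,-2.8,-0.61],"dr": [0,0,0]},
    {"gripper": 10,"delta_pos": [0,-2.8,-0.61],"dr": [0,0,0]},
  ],
)

```text
t: 10.25
ee_pos: [460.4, -164.9, 77.8]
orientation: [2.156, 0.135, -2.158]
ft_force: [1.1, -0.0, -1.0]
width: 30.2
```

>>> apply_moves(
  increments=[
    {"gripper": 10,"delta_pos": [0.2,-2.8,-0.61],"dr": [0,0,0]},
    {"gripper": 10,"delta_pos": [0.2,-2.8,-0.61],"dr": [0,0,0]},
    {"gripper": 10,"delta_pos": [0.2,-2.8,-0.61],"dr": [0,0,0]},
    {"gripper": 10,"delta_pos": [0.2,-2.8,-0.61],"dr": [0,0,0]},
    {"gripper": 10,"delta_pos": [0.2,-2.8,-0.61],"dr": [0,0,0]},
  ],
)

```text
t: 10.67
ee_pos: [472.8, -21.4, 67.8]
orientation: [2.155, 0.137, -2.158]
ft_force: [0.6, 0.3, -1.3]
width: 29.9
```

>>> apply_moves(
  increments=[
    {"gripper": 10,"delta_pos": [0,-2,-0.4],"dr": [0,0,0]},
    {"gripper": 10,"delta_pos": [0,0,0],"dr": [0,0,0]},
    {"gripper": 10,"delta_pos": [0,0,0],"dr": [0,0,0]},
    {"gripper": 10,"delta_pos": [0,0,0],"dr": [0,0,0]},
    {"gripper": 10,"delta_pos": [0,0,0],"dr": [0,0,0]},
  ],
)

```text
t: 11.08
ee_pos: [474.8, -3.2, 68.4]
orientation: [2.156, 0.136, -2.157]
ft_force: [0.9, -0.3, -1.6]
width: 29.9
```

```bash
python3 - <<'E'
from h import *
from workcell import ctrl
a=.1266; x=np.array([np.cos(a),np.sin(a),0]); mouth=np.array([687,34.6,80])-100*x
plan(mouth-(62.5+30+.9)*x+[0,0,-11],a+np.pi/2)
d=ctrl.get_image("scene"); np.savez("scene2.npz",**d)
cv2.imwrite("pics/c4.png",cv2.resize(d["img"][185:275,210:330,::-1],(800,600),interpolation=cv2.INTER_CUBIC))
E
```

```text
t 11.08 pos [474.8  -3.2  68.4] x [-0.001 -0.    -1.   ] y yaw -1.4449 F [ 0.9 -0.3 -1.6] w 29.9 q [-0.03  0.48  2.05 -0.    0.61  1.41]
shift in present tool axes cm [-0.06 -1.08 -2.19]
dr (before) [-0.001  0.001  0.   ] shift in turned axes cm [-0.06 -1.07 -2.19]
```

View pics/c4.png

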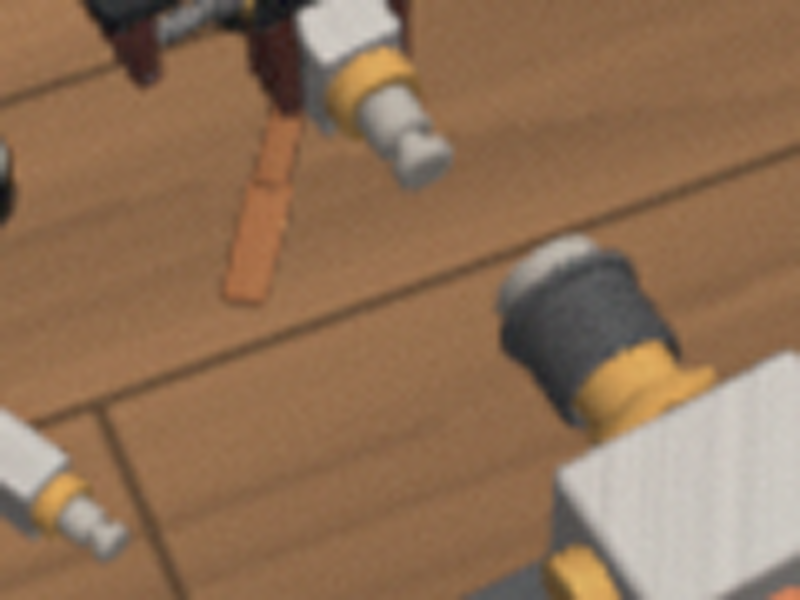

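```bash
python3 - <<'E'
from h import *
d=dict(np.load("scene2.npz")); W=cloud(d); a=.1266; o=np.array([687,34.6])
hsv=cv2.cvtColor(d["img"],cv2.COLOR_RGB2HSV)
def cyl(m,r,zmin=60):
    P=W[m]; P=P[(P[:,2]>zmin)]; L=(P[:,:2]-o)@[np.cos(a),np.sin(a)]; S=(P[:,:2]-o)@[-np.sin(a),np.cos(a)]
    from scipy.optimize import least_squares
    f=least_squares(lambda q:np.hypot(S-q[0]-q[2]*(L-L.mean())/10,P[:,2]-q[1])-r,[0,80,0],loss="soft_l1",f_scale=1)
    return len(P),L.min().round(1),L.max().round(1),"S,z,slope/10mm",f.x.round(2),"rms",np.sqrt((f.fun**2).mean()).round(2)
v,u=np.mgrid[:420,:560]; box=lambda x0,x1,y0,y1:(u>=x0)&(u<x1)&(v>=y0)&(v<y1)
br=(hsv[...,1]>120)&(hsv[...,2]>110)&(hsv[...,0]>15)
dark=(hsv[...,1]<60)&(hsv[...,2]<120)
gr=(hsv[...,1]<60)&(hsv[...,2]>120)
e=cv2.erode
print("sleeve",cyl(box(284,313,222,250)&dark,21))
print("collar",cyl(box(258,275,190,207)&br&(W[...,2]>70),15.5))
print("plug",cyl(box(264,279,197,214)&gr,10))
P=W[box(264,279,197,214)&gr]; P=P[P[:,2]>60]; print(((P[:,:2]-o)@[np.cos(a),np.sin(a)]).max())
E
```

```text
sleeve (344, np.float64(-96.0), np.float64(-53.4), 'S,z,slope/10mm', array([2.150e+00, 8.235e+01, 2.000e-02]), 'rms', np.float64(1.74))
collar (76, np.float64(-191.9), np.float64(-178.5), 'S,z,slope/10mm', array([-8.67, 80.88,  1.06]), 'rms', np.float64(1.56))
plug (85, np.float64(-181.1), np.float64(-150.4), 'S,z,slope/10mm', array([-9.97, 81.38, -0.17]), 'rms', np.float64(2.17))
-150.37838453448055
```

>>> apply_moves(
  increments=[
    {"gripper": 10,"delta_pos": [-0.1,-1.1,0],"dr": [0,0,0]},
    {"gripper": 10,"delta_pos": [0,0,-0.7],"dr": [0,0,0]},
    {"gripper": 10,"delta_pos": [0,0,-1],"dr": [0,0,0]},
    {"gripper": 10,"delta_pos": [0,0,-1],"dr": [0,0,0]},
    {"gripper": 10,"delta_pos": [0,0,-0.7],"dr": [0,0,0]},
  ],
)

```text
t: 11.55
ee_pos: [509.6, 12.8, 70.0]
orientation: [2.158, 0.137, -2.154]
ft_force: [0.8, 1.0, -1.2]
width: 30.1
```

>>> apply_moves(
  increments=[
    {"gripper": 10,"delta_pos": [0,0,0],"dr": [0,0,0]},
    {"gripper": 10,"delta_pos": [0,0,0],"dr": [0,0,0]},
    {"gripper": 10,"delta_pos": [0,0,0],"dr": [0,0,0]},
    {"gripper": 10,"delta_pos": [0,0,0],"dr": [0,0,0]},
    {"gripper": 10,"delta_pos": [0,0,0],"dr": [0,0,0]},
  ],
)

```text
t: 11.97
ee_pos: [506.8, 12.7, 69.6]
orientation: [2.155, 0.137, -2.157]
ft_force: [1.0, -0.4, -2.6]
width: 29.7
```

```bash
python3 - <<'E'
from h import *
from workcell import ctrl
a=.1266; x=np.array([np.cos(a),np.sin(a),0]); mouth=np.array([687,34.6,80])-100*x
plan(mouth-(62.5+.9)*x+[0,0,-11],a+np.pi/2)
d=ctrl.get_image("scene"); np.savez("scene3.npz",**d)
cv2.imwrite("pics/c5.png",cv2.resize(d["img"][185:275,230:350,::-1],(800,600),interpolation=cv2.INTER_CUBIC))
E
```

```text
t 11.97 pos [506.8  12.7  69.6] x [-0.001 -0.    -1.   ] y yaw -1.4441 F [ 1.  -0.4 -2.6] w 29.7 q [ 0.    0.51  1.98 -0.    0.65  1.45]
shift in present tool axes cm [ 0.06  0.1  -1.81]
dr (before) [0.    0.001 0.   ] shift in turned axes cm [ 0.06  0.1  -1.81]
```

View pics/c5.png

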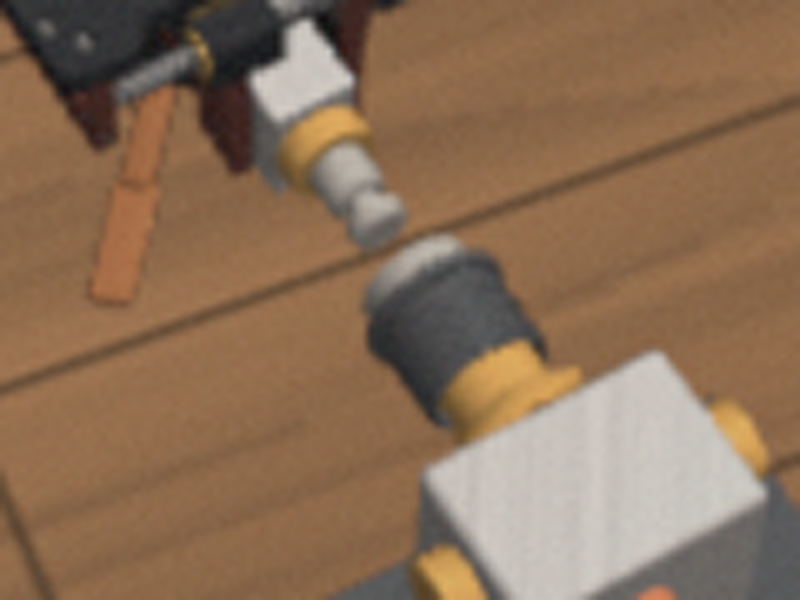

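>>> apply_moves(
  increments=[
    {"gripper": 10,"delta_pos": [0,0.04,-0.5],"dr": [0,0,0]},
    {"gripper": 10,"delta_pos": [0,0,-0.5],"dr": [0,0,0]},
    {"gripper": 10,"delta_pos": [0,0,-0.5],"dr": [0,0,0]},
    {"gripper": 10,"delta_pos": [0,0,-0.4],"dr": [0,0,0]},
    {"gripper": 10,"delta_pos": [0,0,-0.4],"dr": [0,0,0]},
  ],
)

```text
t: 12.43
ee_pos: [531.0, 15.3, 69.7]
orientation: [2.156, 0.137, -2.155]
ft_force: [-0.2, -0.7, -1.7]
width: 29.6
```

>>> apply_moves(
  increments=[
    {"gripper": 10,"delta_pos": [0,0,-0.3],"dr": [0,0,0]},
    {"gripper": 10,"delta_pos": [0,0,-0.2],"dr": [0,0,0]},
    {"gripper": 10,"delta_pos": [0,0,0],"dr": [0,0,0]},
    {"gripper": 10,"delta_pos": [0,0,0],"dr": [0,0,0]},
    {"gripper": 10,"delta_pos": [0,0,0],"dr": [0,0,0]},
  ],
)

```text
t: 12.85
ee_pos: [535.0, 15.9, 69.6]
orientation: [2.156, 0.137, -2.156]
ft_force: [0.7, -0.8, -2.0]
width: 30.1
```

>>> apply_moves(
  increments=[
    {"gripper": 10,"delta_pos": [0,0,-0.3],"dr": [0,0,0]},
    {"gripper": 10,"delta_pos": [0,0,-0.3],"dr": [0,0,0]},
    {"gripper": 10,"delta_pos": [0,0,-0.3],"dr": [0,0,0]},
    {"gripper": 10,"delta_pos": [0,0,-0.3],"dr": [0,0,0]},
    {"gripper": 10,"delta_pos": [0,0,-0.2],"dr": [0,0,0]},
  ],
)

```text
t: 13.27
ee_pos: [545.9, 17.2, 68.9]
orientation: [2.148, 0.137, -2.164]
ft_force: [-9.4, -4.0, 2.4]
width: 29.6
```

>>> apply_moves(
  increments=[
    {"gripper": 10,"delta_pos": [0,0,-0.15],"dr": [0,0,0]},
    {"gripper": 10,"delta_pos": [0,0,-0.1],"dr": [0,0,0]},
    {"gripper": 10,"delta_pos": [0,0,0],"dr": [0,0,0]},
    {"gripper": 10,"delta_pos": [0,0,0],"dr": [0,0,0]},
    {"gripper": 10,"delta_pos": [0,0,0],"dr": [0,0,0]},
  ],
)

```text
t: 13.68
ee_pos: [548.5, 17.5, 68.9]
orientation: [2.149, 0.137, -2.163]
ft_force: [-6.9, -3.5, 0.8]
width: 29.9
```

>>> apply_moves(
  increments=[
    {"gripper": 10,"delta_pos": [0,0,-0.15],"dr": [0,0,0]},
    {"gripper": 10,"delta_pos": [0,0,-0.15],"dr": [0,0,0]},
    {"gripper": 10,"delta_pos": [0,0,-0.1],"dr": [0,0,0]},
    {"gripper": 10,"delta_pos": [0,0,0],"dr": [0,0,0]},
    {"gripper": 10,"delta_pos": [0,0,0],"dr": [0,0,0]},
  ],
)

```text
t: 14.1
ee_pos: [552.8, 18.2, 68.9]
orientation: [2.15, 0.137, -2.162]
ft_force: [-8.1, -2.5, -0.1]
width: 29.7
```

>>> apply_moves(
  increments=[
    {"gripper": 10,"delta_pos": [0,0,-0.1],"dr": [0,0,0]},
    {"gripper": 10,"delta_pos": [0,0,-0.1],"dr": [0,0,0]},
    {"gripper": 10,"delta_pos": [0,0,-0.1],"dr": [0,0,0]},
    {"gripper": 10,"delta_pos": [0,0,0],"dr": [0,0,0]},
    {"gripper": 10,"delta_pos": [0,0,0],"dr": [0,0,0]},
  ],
)

```text
t: 14.52
ee_pos: [553.1, 18.3, 68.6]
orientation: [2.144, 0.137, -2.168]
ft_force: [-15.4, -3.4, 5.2]
width: 30.0
```

```bash
python3 - <<'E'
from h import *
from workcell import ctrl
d=ctrl.get_image("scene"); np.savez("scene4.npz",**d)
cv2.imwrite("pics/c6.png",cv2.resize(d["img"][185:275,230:350,::-1],(800,600),interpolation=cv2.INTER_CUBIC))
E
```

```text
(no output)
```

View pics/c6.png

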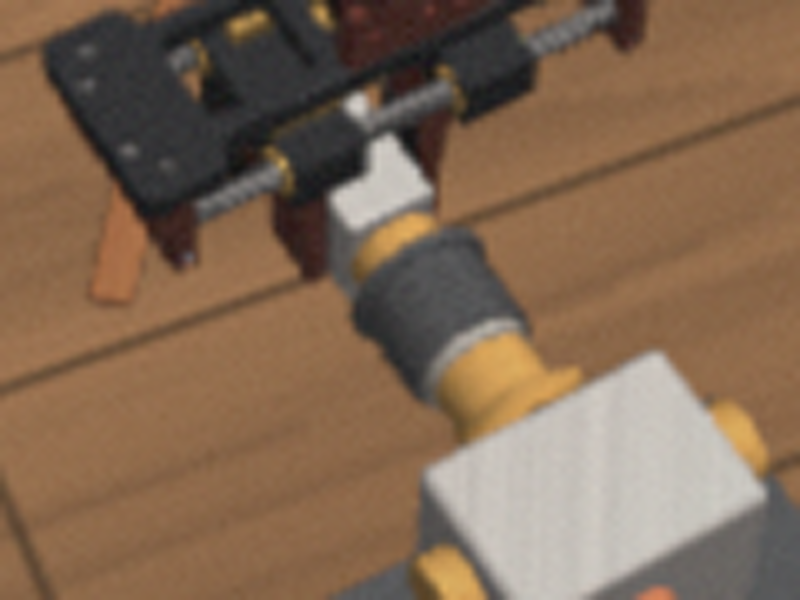

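The picture shows the sleeve forward against the collar, with bare barrel behind it at (480,345), so it has tripped and locked. Releasing.

>>> apply_moves(
  increments=[
    {"gripper": 10,"delta_pos": [0,0,0.2],"dr": [0,0,0]},
    {"gripper": 10,"delta_pos": [0,0,0],"dr": [0,0,0]},
    {"gripper": 40,"delta_pos": [0,0,0],"dr": [0,0,0]},
    {"gripper": 100,"delta_pos": [0,0,0],"dr": [0,0,0]},
    {"gripper": 100,"delta_pos": [0,0,0],"dr": [0,0,0]},
  ],
)

```text
t: 14.98
ee_pos: [557.6, 18.7, 70.1]
orientation: [2.158, 0.137, -2.154]
ft_force: [0.6, 0.1, -0.2]
width: 45.2
```

>>> apply_moves(
  increments=[
    {"gripper": 100,"delta_pos": [0,0,0],"dr": [0,0,0]},
    {"gripper": 100,"delta_pos": [0,0,0],"dr": [0,0,0]},
    {"gripper": 100,"delta_pos": [0,0,0],"dr": [0,0,0]},
    {"gripper": 100,"delta_pos": [-1.5,0,0],"dr": [0,0,0]},
    {"gripper": 100,"delta_pos": [-3,0,0],"dr": [0,0,0]},
  ],
)

```text
t: 15.4
ee_pos: [554.2, 18.6, 112.3]
orientation: [2.149, 0.137, -2.163]
ft_force: [-0.5, -0.1, -0.9]
width: 78.4
```

>>> apply_moves(
  increments=[
    {"gripper": 100,"delta_pos": [-3,0,0],"dr": [0,0,0]},
    {"gripper": 100,"delta_pos": [-3,0,0],"dr": [0,0,0]},
    {"gripper": 100,"delta_pos": [-3,0,3],"dr": [0,0,0]},
    {"gripper": 100,"delta_pos": [-3,0,3],"dr": [0,0,0]},
    {"gripper": 100,"delta_pos": [0,0,3],"dr": [0,0,0]},
  ],
)

```text
t: 15.82
ee_pos: [470.6, 7.3, 238.5]
orientation: [2.165, 0.136, -2.146]
ft_force: [0.3, -1.0, -0.3]
width: 87.9
```

>>> apply_moves(
  increments=[
    {"gripper": 100,"delta_pos": [0,0,3],"dr": [0,0,0]},
    {"gripper": 100,"delta_pos": [0,0,0],"dr": [0,0,0]},
    {"gripper": 100,"delta_pos": [0,0,0],"dr": [0,0,0]},
    {"gripper": 100,"delta_pos": [0,0,0],"dr": [0,0,0]},
    {"gripper": 100,"delta_pos": [0,0,0],"dr": [0,0,0]},
  ],
)

```text
t: 16.23
ee_pos: [439.8, 3.6, 233.8]
orientation: [2.157, 0.137, -2.155]
ft_force: [-0.1, 0.5, 0.5]
width: 88.2
```

```bash
python3 - <<'E'
from h import *
from workcell import ctrl
d=ctrl.get_image("scene"); np.savez("scene5.npz",**d)
a=cv2.resize(d["img"][185:275,230:350,::-1],(480,360),interpolation=cv2.INTER_CUBIC)
cv2.imwrite("pics/c7.png",np.hstack([a,cv2.resize(d["img"][100:340,80:294,::-1],(320,360))]))
W=cloud(d); an=.1266; o=np.array([687,34.6]); v,u=np.mgrid[:420,:560]
hsv=cv2.cvtColor(d["img"],cv2.COLOR_RGB2HSV); 
k=(hsv[...,1]<40)&(hsv[...,2]>165)&(u>260)&(u<300)&(v>180)&(v<226)&(W[...,2]>85)
L=(W[...,:2]-o)@[np.cos(an),np.sin(an)]; 
A=np.c_[L[k],np.ones(k.sum())]; print("top z slope",k.sum(),L[k].min(),L[k].max(),np.linalg.lstsq(A,W[...,2][k],rcond=None)[0])
E
```

```text
top z slope 483 -203.71672221815825 -114.8682819204666 [  0.15772689 119.18676776]
```

View pics/c7.png

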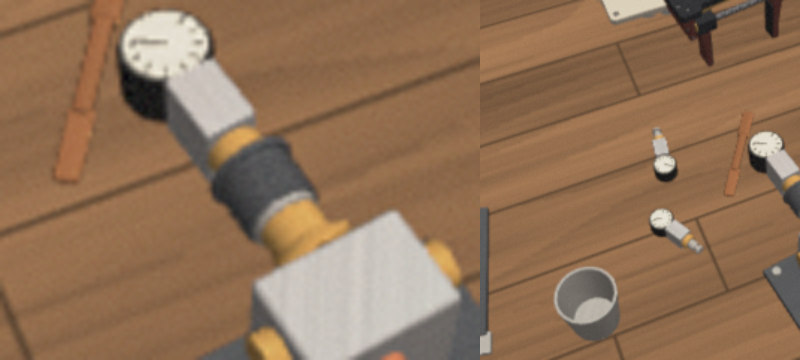

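```bash
python3 - <<'E'
from h import *
from workcell import ctrl
d=dict(np.load("scene5.npz")); W=cloud(d); an=.1266; o=np.array([687,34.6]); v,u=np.mgrid[:420,:560]
hsv=cv2.cvtColor(d["img"],cv2.COLOR_RGB2HSV); L=(W[...,:2]-o)@[np.cos(an),np.sin(an)]; S=(W[...,:2]-o)@[-np.sin(an),np.cos(an)]
r=(u>255)&(u<300)&(v>180)&(v<228)&(W[...,2]>80)
for n,k in (("block",r&(hsv[...,1]<20)&(hsv[...,2]>180)),("dial",r&(hsv[...,1]>21)&(hsv[...,1]<36)&(hsv[...,2]>170))):
    c=np.linalg.lstsq(np.c_[L[k],S[k],np.ones(k.sum())],W[...,2][k],rcond=None)[0]
    print(n,k.sum(),"L",L[k].mean().round(1),"S",S[k].mean().round(1),"z",W[...,2][k].mean().round(1),"slopes",c[:2].round(3))
t=ctrl.get_image("top"); o0=np.load("top0.npz")
for n,(x,y) in dict(oiler=(183,256),jar=(171,196),tin=(407,195),stick_end=(303,250)).items():
    A=o0["img"][y-20:y+20,x-20:x+20]; M=cv2.matchTemplate(t["img"][y-35:y+35,x-35:x+35],A,cv2.TM_CCOEFF_NORMED); print(n,np.array(cv2.minMaxLoc(M)[3])-15,M.max().round(3))
E
```

```text
block 167 L -135.5 S 2.0 z 98.1 slopes [ 0.114 -0.019]
dial 228 L -179.3 S 1.4 z 90.6 slopes [0.125 0.   ]
oiler [0 0] 0.998
jar [0 0] 0.999
tin [0 0] 0.999
stick_end [15  0] 0.005
```

```bash
python3 -c "
from workcell import ctrl
print(ctrl.close_job())"
```

```text
the job is handed in; nothing more can be done
None
```

The gauge is in the coupler and locked, and I handed the job in at about 16 s of the 58 s allowed. I gripped the sleeve across from above and drew it to its stop. It stayed back on its own after I let go. I then gripped the largest of the three gauges, pushed its plug in until the sleeve sprang forward, let go and backed off.

**Last checks:**
- **Sleeve and dial:** the last picture shows the sleeve forward against the collar, bare barrel behind it, the dial up and the fingers clear.
- **Depth:** the gauge block sits about 27 mm in by the camera, give or take 2 mm. The limit is 23.5 mm.
- **Bystanders:** the oiler, jar and tin show no shift in the top view. The stick was hidden by the arm there, so that check failed. In the scene view its ends are within about 2 pixels of where they started.

**Disagreement on droop:** local surface slopes gave about 0.12 rad, while the drop between dial and block gave about 0.06 rad. Both are under the 0.17 rad limit.

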